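# Clamp the honey jar in the jar clamp

## Robot

A 6-joint arm with a two-finger parallel gripper is mounted at the origin on a cart in front of the work surface, level with it; the furniture and walls round the work are solid. World frame = base frame: x ahead of the robot, y to its left, z up, the work surface at z = 0. Lengths are in m, angles in rad, forces in N, time in s.
With the tool pointing down it reaches from about 0.35 to 0.925 m from the base axis. Payload 6.4 kg.
Tool frame: the origin (TCP) lies at the very end of the fingers, on their centre line; the grasp point (between the pads) lies 19 mm behind it; z points along the fingers, y is the line along which they close (so a half turn about z gives the same grasp; the last joint's range is limited). The gripper opens to 85 mm and grips with 20 to 120 N. Pads are 22 mm wide; open, the fingers measure 114 mm over their backs; the gripper's body (76 mm by 85 mm) begins 54 mm behind the grasp point. The pads swing forward as they close: fully open they stand 13 mm farther back than shut.
Start: joints at [0.929, 0.245, 1.558, -0, 1.339, -0.174], TCP at [0.293, 0.58, 0.231] pointing down, gripper open.
Joint ranges: [-3.13, 3.13], [-1.02, 2.26], [0.13, 2.54], [-0.95, 4.09], [0.21, 2.88], [-2.74, 2.74]. Speed limits (rad/s): [2.57, 2.57, 3.14, 3.14, 3.14, 3.14].

## Interface

Orientations are given as a unit quaternion [x, y, z, w].
In Python, from plant import env, camera, calibration, sign_off gives the robot as it stands.
- The arm moves only by the tool advance, called after "Request:" by a JSON object that holds its "op" and its "data", one argument or row to a line. Schema: {"type":"object","properties":{"steps":{"type":"array","items":{"type":"array","items":{"type":"number"},"minItems":4,"maxItems":4},"minItems":1,"maxItems":20},"finger_gap":{"type":"number"},"squeeze":{"type":"number"},"only":{"type":"string"},"quiet":{"type":"boolean"},"lines":{"type":"string"}},"required":["steps"],"additionalProperties":false}. steps is a list of rows, 1 to 20 of them, each of 4 numbers: dx, dy, dz in m, then a turn about the tool's z in rad; each row shifts and turns the commanded pose from where the row before left it, along the tool's axes as they then stand; what a row does not reach is not made up. A row lasts 1/12 s, in which the tool goes at most 0.0417 m and 0.125 rad, less where a joint would pass 70% of its speed; a pose out of reach is approached as far as the arm can. finger_gap is the finger opening in m, set as the call begins (left out keeps the last). The fingers move at their own pace and stop on an object; squeeze is the grip in N (left out, the last holds). Time passes only in rows, so rows that do not move let the fingers close. The tool returns the time, the measured TCP pose, the force, the opening and the grip force at its end. only (a regular expression) keeps the lines of the reply that match it, lines (a string "A,B") keeps lines A to B, and quiet returns only ok. Input that does not fit is refused with a message, and nothing moves.
- env.observe(): the state, without advancing time (a new reading comes with each control period).
- camera(name): name is "scene" or "top"; returns (picture, depth): 400x640x3 uint8, red, green, blue; 400x640 float32, m along the optical axis (not along the pixel's ray), 0 where there is no reading.
- calibration(name): a dict with "fx", "fy", "cx", "cy" (pixels), "eye" and "rotation" of the camera in the world. Camera axes: x right, y down, z forward; pixel columns grow to the right and rows downward; lengths in m; the calibration is good to about 2 mm. A picture is of the moment at which its call begins. calibration takes no time and is no camera call.
- sign_off(): hands the job in; it is judged then, once.
The state is a dict: "clock": time; "qpos": joint angles; "joint_vel": joint speeds; "tau": joint torques, N m; "position": TCP position; "orientation": TCP orientation; "contact_force": force on the tool from outside, world axes, zero at the start; "moment": the same for the moment, N m; "grip_width": finger opening in m; "grasp_force": force on a finger pad.
Only numpy, scipy, OpenCV 4.12 (cv2) and the standard library are available. Lean on these libraries where they do the work, as an engineer would, in place of code of your own. Each camera call takes 0.05 s, during which the arm holds its last target. There are 200 camera calls.

## Task

The lid of the honey jar on the open worktop (not one of those in the far corner) is stuck: pick the jar up, stand it upright in the V-shaped rest of the jar clamp, and let go. Then push the clamp's handle down past its over-centre point and bed it firmly on its stop with a push of about 20 N, feeling for the stop and never pushing with more than 30 N, so that the rubber pad holds the jar locked against the rest. Do not tip the jar or shift the other things on the worktop.

Things in the scene. Friction and masses are not known exactly. Their poses are not given: they have to be found in the camera images.
- honey_jar: squat glass honey jar with a screw lid, the narrower of the two lidded jars: 56 mm across along its x, 62 mm along its y (lid round, 56 mm), 86 mm tall, about 0.36 kg. Origin at the centre of its underside, z up. Stands on the open worktop at the start; the jars in the far right corner are not meant.
- jam_jar: the other lidded glass jar, wider (65 by 69 mm, 86 mm tall): not to be moved. Origin at the centre of its underside.
- tin_half: low food tin, 75 mm across, 58 mm tall: not to be moved. Origin at the centre of its underside.
- salt_shaker: salt shaker, 44 mm across, 90 mm tall, behind the work: not to be moved. Origin at the centre of its underside.
- mug_b: mug with dark bands, 90 mm across, 88 mm tall, behind the work: not to be moved. Origin at its underside.
- jar_clamp: jar clamp fixed on the worktop: wooden base 226 x 90 x 12 mm, V rest at one end, steel push clamp at the other. Origin on the worktop under the seat; x runs from the seat along the axis to pad, clamp body and handle, z up. Base from x = -55 to 171 mm, y = -45 to 45, top at z = 12. Steel frame at x = 70 to 166, y = -34 to 34, up to z = 68 mm.
- grip (a point): on the centre line of the round rubber grip (20 mm thick, 50 to 126 mm from the pin), 95 mm from the pin. The push needed rises to 4 to 8 N with a jar in the rest, then vanishes at the over-centre point. The stop lies 0.07 to 0.29 rad beyond and, like the handle's angle on its crank, is set anew each time: the grip's height there (19 degrees above to 9 below level) can only be felt.
- ear_rivet (a point): rivet through the two ears of the crank that carries the handle, 30 mm from the pin. It goes down as the handle is pushed: in the clamp's frame z = 80 to 84 mm at the open start, 64 mm at the over-centre point, and 55.5 to 62 mm on the stop, wherever that is set.
- handle: clamp handle, a steel bar with a black rubber grip. Origin on its level pin, at x = 146, y = 0, z = 56 mm in the clamp's frame. It starts leaning up, 50 to 75 degrees above level, and swings in the clamp's plane y = 0 outward and down to a rigid stop, nearly level, pointing along the clamp's +x.
- pad: round rubber pad, 28 mm across, on a plunger; origin at the centre of the face that presses on the jar, 56 mm above the worktop. In the clamp's frame its x is 43 to 50 mm when open. Pushing the handle down drives it towards the rest to x = 22 mm if nothing is in its way, first fast, then ever less; against the jar it gives way as a spring of 3.5 N/mm.
- seat (a point): point on the base's top (z = 12 mm) where the centre of the seated honey jar stands, give or take 5 mm as the jar is not quite round. Two upright jaws at 45 degrees to the clamp's axis, tops 52 mm above the worktop, form the V rest round it, open towards the pad.

How it is judged:
By the outcome, as a careful person would: the job done as asked, in the order asked, and still so for the second after the job is handed in, with the robot touching nothing.
It also fails if it takes over 51 s, if anything falls off the work surface, if the arm or the gripper's body presses on something with over 40 N, if the wrist force passes 120 N, or if a joint passes its speed limit or range.

## Working session

There is one attempt and no reset: what is moved stays moved. The work goes in short steps, Python scripts to look and compute and a tool call to move; the robot and the scene stay as the last step left them, time stands still between calls to the robot, and variables do not carry over. Pictures are saved under pics/ and viewed, at most 10 in all, crops included, and the job is handed in when it is done.

```bash
mkdir -p pics; ls; python3 - <<'E'
from plant import env,camera,calibration
import cv2,numpy as np
for n in("scene","top"):
    p,d=camera(n);cv2.imwrite(f"pics/{n}0.png",p[:,:,::-1]);np.savez(f"{n}0.npz",p=p,d=d)
    print(calibration(n))
print(env.observe())
E
```

```text
pics
{'fx': 442.93602862647583, 'fy': 442.93602862647583, 'cx': 312.5931702280387, 'cy': 201.27469466194867, 'eye': array([0.28516787, 0.48075483, 0.81892868]), 'rotation': array([-0.23449736,  0.9035625 , -0.34638909,  0.09273833])}
{'fx': 478.1813009692701, 'fy': 478.1813009692701, 'cx': 323.8210215953639, 'cy': 193.1402920102935, 'eye': array([ 0.48350065, -0.0763299 ,  1.21050335]), 'rotation': array([-0.69726365,  0.71444404, -0.0284125 ,  0.05085114])}
{'clock': 0.1, 'qpos': array([ 9.28875515e-01,  2.45769708e-01,  1.55889984e+00, -2.90283990e-05,
        1.33867267e+00, -1.74091818e-01]), 'joint_vel': array([-1.12719622e-03, -1.65270019e-03, -1.90804047e-03, -8.75338421e-04,
       -4.38761312e-04,  9.97058565e-05]), 'tau': array([ 5.69708627e-04, -4.30673146e+01, -3.27128899e+01, -7.77679497e-05,
        2.87977397e-03, -5.59750220e-07]), 'position': array([0.29281027, 0.57975293, 0.23027005]), 'orientation': array([ 2.31783833e-01,  9.72766925e-01, -8.08577645e-04, -3.34133268e-04]), 'contact_force': array([-0.02624891,  0.18128785, -0.41349813]), 'moment': array([-0.01644683,  0.00599818,  0.00579038]), 'grasp_force': 0.0, 'grip_width': 0.08550395885709226}
```

View pics/scene0.png

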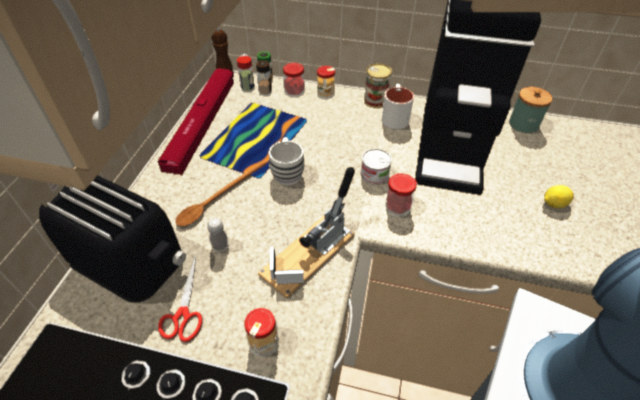

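View pics/top0.png

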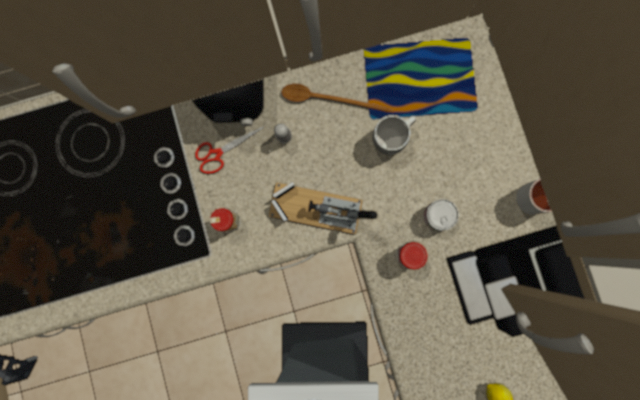

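The scene view shows the amber honey jar at about (260,330), the jam jar at (400,193), and the clamp at (305,250) with its handle up at (347,185). In the top view the honey lid is at (221,219), the V rest at (283,202), the clamp frame at (335,212), the grip at (367,214), the jam lid at (413,256) and the tin at (441,216).

```bash
cat > h.py <<'E'
import numpy as np,cv2
from plant import env,camera,calibration
from scipy.spatial.transform import Rotation as R
def cloud(n,d):
    c=calibration(n);v,u=np.mgrid[:400,:640]
    P=np.stack([(u-c['cx'])/c['fx']*d,(v-c['cy'])/c['fy']*d,d],-1)
    W=P@R.from_quat(c['rotation']).as_matrix().T+c['eye'];W[d<=0]=np.nan
    return W
E
python3 - <<'E'
from h import *
np.set_printoptions(precision=4,suppress=True)
C={}
for n in("scene","top"):
    z=np.load(n+"0.npz");p=z['p'].astype(int);W=cloud(n,z['d']);C[n]=(p,W)
    hsv=cv2.cvtColor(z['p'],cv2.COLOR_RGB2HSV)
    for nm,(u,v) in dict(scene=dict(honey=(260,325),jam=(401,185),tin=(376,160),table=(330,130),grip=(347,183)),top=dict(honey=(221,219),jam=(413,256),tin=(441,214),grip=(369,214),table=(250,180),shaker=(283,132),mug=(392,133)))[n].items():
        print(n,nm,W[v,u],p[v,u],hsv[v,u])
    m=(hsv[...,1]>150)&((hsv[...,0]<8)|(hsv[...,0]>172))
    for nm,(u,v) in (dict(honey=(260,325),jam=(401,185)) if n=="scene" else dict(honey=(221,219),jam=(413,256))).items():
        mm=np.zeros_like(m);mm[v-25:v+25,u-25:u+25]=1
        q=W[mm&(W[...,2]>.078)&(W[...,2]<.1)]
        (c,s,a)=cv2.minAreaRect(q[:,:2].astype(np.float32));print(n,nm,'lid',len(q),c,s,q[:,2].mean(),cv2.minEnclosingCircle(q[:,:2].astype(np.float32)))
# clamp: wood colour pixels with z~0.012
p,W=C['top'];sub=np.zeros(p.shape[:2],bool);sub[175:240,262:385]=1
hsv=cv2.cvtColor(p.astype(np.uint8),cv2.COLOR_RGB2HSV)
for n in("top","scene"):
    p,W=C[n];hsv=cv2.cvtColor(p.astype(np.uint8),cv2.COLOR_RGB2HSV)
    sub=np.zeros(p.shape[:2],bool)
    if n=="top":sub[175:240,262:385]=1
    else: sub[205:300,250:362]=1
    m=sub&(hsv[...,1]>95)&(W[...,2]>.004)&(W[...,2]<.025)&(hsv[...,0]<25)
    q=W[m];r=cv2.minAreaRect(q[:,:2].astype(np.float32));print(n,'base',len(q),r,q[:,2].mean());print(cv2.boxPoints(r))
np.save('/tmp/x.npy',0)
p,W=C['top'];cv2.imwrite('pics/top_crop.png',cv2.resize(p[160:260,190:390].astype(np.uint8)[:,:,::-1],None,fx=4,fy=4,interpolation=cv2.INTER_CUBIC))
p,W=C['scene'];a=cv2.resize(p[300:360,220:300].astype(np.uint8)[:,:,::-1],(400,300));b=cv2.resize(p[160:300,250:370].astype(np.uint8)[:,:,::-1],(360,420))
o=np.zeros((420,760,3),np.uint8);o[:300,:400]=a;o[:,400:]=b;cv2.imwrite('pics/sc_crop.png',o)
E
```

```text
scene honey [0.5484 0.2099 0.0851] [250 215 176] [ 16  75 250]
scene jam [ 0.4581 -0.2391  0.0832] [244  85  75] [  2 177 244]
scene tin [ 0.5536 -0.3212  0.0527] [254 253 252] [ 15   2 254]
scene table [ 0.7406 -0.429   0.0006] [238 229 202] [ 22  39 238]
scene grip [ 0.5474 -0.1317  0.1417] [19 17 17] [ 0 27 19]
scene honey lid 750 (0.552868664264679, 0.20537322759628296) (0.05567774921655655, 0.054621562361717224) 0.08516558545003794 ((0.553205668926239, 0.20516394078731537), 0.028496190905570984)
scene jam lid 484 (0.457972913980484, -0.24490639567375183) (0.0632537305355072, 0.06455874443054199) 0.08469255849324545 ((0.4583805203437805, -0.24507728219032288), 0.0333256758749485)
top honey [0.5554 0.2033 0.0852] [152  45  35] [  3 196 152]
top jam [ 0.4586 -0.245   0.0895] [151  50  39] [  3 189 151]
top tin [ 0.5564 -0.3217  0.0537] [179 178 167] [ 28  17 179]
top grip [ 0.5531 -0.1419  0.1676] [18 20 19] [75 26 20]
top table [ 0.6594  0.1497 -0.0007] [157 148 126] [ 21  50 157]
top shaker [0.7605 0.0526 0.0897] [143 140 131] [ 23  21 143]
top mug [ 0.7686 -0.2169  0.0119] [91 88 80] [22 31 91]
top honey lid 443 (0.5548763275146484, 0.20386531949043274) (0.0548383854329586, 0.05516766384243965) 0.08615729527994381 ((0.5553485751152039, 0.2041773945093155), 0.02859221026301384)
top jam lid 624 (0.4597402811050415, -0.24595588445663452) (0.06360191106796265, 0.06235022842884064) 0.08567783388678972 ((0.45937639474868774, -0.24631133675575256), 0.03274534270167351)
top base 1584 ((0.5822814702987671, -0.01623329520225525), (0.22369591891765594, 0.08917231857776642), 77.21683502197266) 0.012328906749374263
[[ 0.5141 -0.1154]
 [ 0.601  -0.1352]
 [ 0.6505  0.083 ]
 [ 0.5635  0.1027]]
scene base 1577 ((0.5796934962272644, -0.01301729679107666), (0.2224608063697815, 0.08939433842897415), 77.37110137939453) 0.011050021503792069
[[ 0.5118 -0.1118]
 [ 0.599  -0.1313]
 [ 0.6476  0.0857]
 [ 0.5604  0.1053]]
```

View pics/top_crop.png

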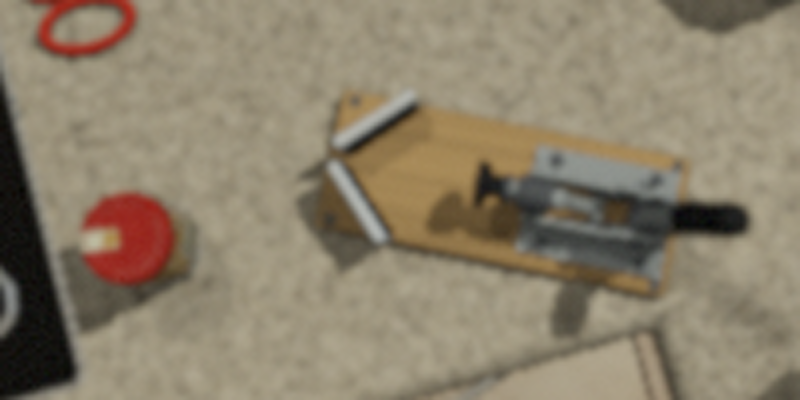

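View pics/sc_crop.png

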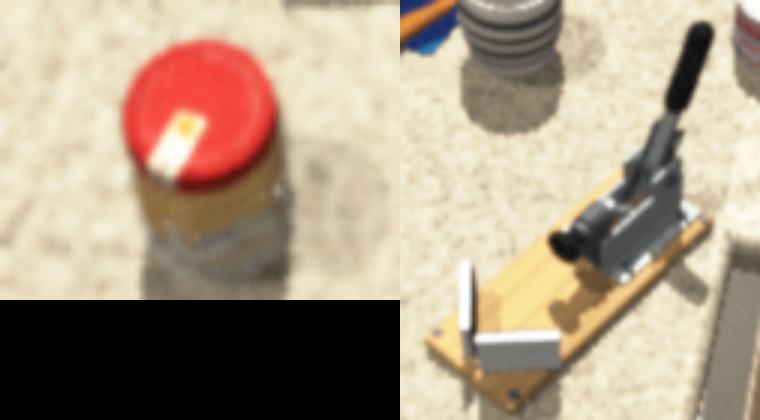

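The crops show the V rest open towards the pad, the handle up on the far side, and the honey jar free-standing with a seal strip on its lid. The two cameras agree: jar at (0.554, 0.2045), seat at about (0.594, 0.042), clamp x axis at −102.7°. First I move above the jar, then turn so the tool's y lies along the clamp's y.

Request:
{"op": "advance", "data": {
  "steps": [
    [-0.0287, -0.0155, 0.0022, 0],
    [-0.0287, -0.0155, 0.0022, 0],
    [-0.0287, -0.0155, 0.0022, 0],
    [-0.0287, -0.0155, 0.0022, 0],
    [-0.0287, -0.0155, 0.0022, 0],
    [-0.0287, -0.0155, 0.0022, 0],
    [-0.0287, -0.0155, 0.0022, 0],
    [-0.0287, -0.0155, 0.0022, 0],
    [-0.0287, -0.0155, 0.0022, 0],
    [-0.0287, -0.0155, 0.0022, 0],
    [-0.0287, -0.0155, 0.0022, 0],
    [-0.0287, -0.0155, 0.0022, 0],
    [-0.0287, -0.0155, 0.0022, 0],
    [-0.0287, -0.0155, 0.0022, 0]
  ],
  "finger_gap": 0.085,
  "squeeze": 30
}}

```text
clock: 1.27
position: [0.5543, 0.2038, 0.1999]
orientation: [0.232, 0.973, -0.0, -0.0]
contact_force: [0.1, -0.8, 0.8]
grip_width: 0.0849
grasp_force: 0.0
```

Request:
{"op": "advance", "data": {
  "steps": [
    [0, 0, 0, 0.12],
    [0, 0, 0, 0.12],
    [0, 0, 0, 0.12],
    [0, 0, 0, 0.12],
    [0, 0, 0, 0.12],
    [0, 0, 0, 0.12],
    [0, 0, 0, 0.12],
    [0, 0, 0, 0.12],
    [0, 0, 0, 0.12],
    [0, 0, 0, 0.12],
    [0, 0, 0, 0.12],
    [0, 0, 0, 0.005],
    [0, 0, 0, 0]
  ]
}}

```text
clock: 2.35
position: [0.5536, 0.2053, 0.2001]
orientation: [0.78, 0.626, -0.0, -0.0]
contact_force: [-0.3, 0.1, -0.3]
grip_width: 0.0851
grasp_force: 0.0
```

```bash
cat >> h.py <<'E'
J=np.array([.554,.2045]);S=np.array([.5938,.042]);A=np.deg2rad(-102.7)
ux=np.array([np.cos(A),np.sin(A)]);uy=np.array([-ux[1],ux[0]])
def st():
    s=env.observe();p=s['position'];M=R.from_quat(s['orientation']).as_matrix();d=p[:2]-S
    f=s['contact_force']
    print('t%.2f'%s['clock'],'clampframe mm',np.round([1e3*d@ux,1e3*d@uy,1e3*p[2]],1),'F clamp',np.round([f[:2]@ux,f[:2]@uy,f[2]],1),'yaw err',round(float(np.arctan2(M[:2,1]@ux,M[:2,1]@uy)),4),'tilt',np.round(M[:2,2],4),'w',round(float(s['grip_width']),4),'g',round(float(s['grasp_force']),1))
    return s,p,M
def to(x,y,z):
    s,p,M=st();print('tool delta',np.round(M.T@(np.array([x,y,z])-p),4))
E
python3 -c "
from h import *;to(*J,.15)"
```

```text
t2.35 clampframe mm [-150.4  -75.1  200.1] F clamp [-0.1 -0.3 -0.3] yaw err -0.0025 tilt [-0.0007 -0.0001] w 0.0851 g 0.0
tool delta [-0.0007  0.0006  0.0501]
```

Request:
{"op": "advance", "data": {
  "steps": [
    [-0.0007, 0.0006, 0.025, 0],
    [0, 0, 0.025, 0],
    [0, 0, 0.025, 0],
    [0, 0, 0.02, 0],
    [0, 0, 0.02, 0],
    [0, 0, 0.015, 0],
    [0, 0, 0.01, 0],
    [0, 0, 0.01, 0],
    [0, 0, 0, 0],
    [0, 0, 0, 0]
  ]
}}

```text
clock: 3.18
position: [0.5543, 0.2045, 0.0505]
orientation: [0.781, 0.625, -0.0, -0.0]
contact_force: [-0.1, 0.4, -0.5]
grip_width: 0.0854
grasp_force: 0.0
```

Request:
{"op": "advance", "data": {
  "steps": [
    [0, 0, 0, 0],
    [0, 0, 0, 0],
    [0, 0, 0, 0],
    [0, 0, 0, 0],
    [0, 0, 0, 0],
    [0, 0, 0, 0],
    [0, 0, 0, 0],
    [0, 0, 0, 0]
  ],
  "finger_gap": 0.04,
  "squeeze": 30
}}

```text
clock: 3.85
position: [0.5553, 0.2047, 0.0525]
orientation: [0.781, 0.624, 0.001, 0.001]
contact_force: [-2.5, 0.2, 6.3]
grip_width: 0.0571
grasp_force: 30.6
```

```bash
python3 -c "
from h import *;to(*J,.05)"
```

```text
t3.85 clampframe mm [-150.2  -73.3   52.5] F clamp [ 0.4 -2.5  6.3] yaw err 0.0002 tilt [0.002  0.0003] w 0.0571 g 30.6
tool delta [-0.0004 -0.0012  0.0025]
```

Request:
{"op": "advance", "data": {
  "steps": [
    [0, 0, -0.003, 0],
    [0, 0, -0.006, 0],
    [0, 0, -0.012, 0],
    [0, 0, -0.02, 0],
    [0, 0, -0.02, 0],
    [0, 0, -0.02, 0],
    [0, 0, -0.015, 0],
    [0, 0, -0.008, 0],
    [0, 0, 0, 0]
  ],
  "finger_gap": 0.04,
  "squeeze": 45
}}

```text
clock: 4.6
position: [0.5556, 0.2048, 0.1573]
orientation: [0.781, 0.624, 0.002, 0.001]
contact_force: [0.6, -0.2, -3.7]
grip_width: 0.0561
grasp_force: 47.1
```

Request:
{"op": "advance", "data": {
  "steps": [
    [-0.006, 0.003, 0, 0],
    [-0.012, 0.006, 0, 0],
    [-0.02, 0.009, 0, 0],
    [-0.02, 0.01, 0, 0],
    [-0.02, 0.01, 0, 0],
    [-0.02, 0.01, 0, 0],
    [-0.02, 0.01, 0, 0],
    [-0.02, 0.008, 0, 0],
    [-0.012, 0.006, 0, 0],
    [-0.006, 0.003, 0, 0],
    [0, 0, 0, 0],
    [0, 0, 0, 0]
  ]
}}

```text
clock: 5.6
position: [0.5928, 0.0359, 0.1539]
orientation: [0.781, 0.624, -0.0, -0.001]
contact_force: [-0.9, 1.2, -3.5]
grip_width: 0.056
grasp_force: 47.1
```

```bash
python3 - <<'E'
from h import *
to(*(S+.006*ux),.075)
p,d=camera('scene');cv2.imwrite('pics/s1.png',cv2.resize(p[120:320,200:420,::-1],None,fx=3,fy=3)[:600])
W=cloud('scene',d);np.savez('s1.npz',p=p,d=d)
E
```

```text
t5.60 clampframe mm [  6.1   0.3 153.9] F clamp [-1.  -1.1 -3.5] yaw err 0.0008 tilt [-0.0011  0.0007] w 0.056 g 47.1
tool delta [ 0.0001 -0.0002  0.0789]
```

View pics/s1.png

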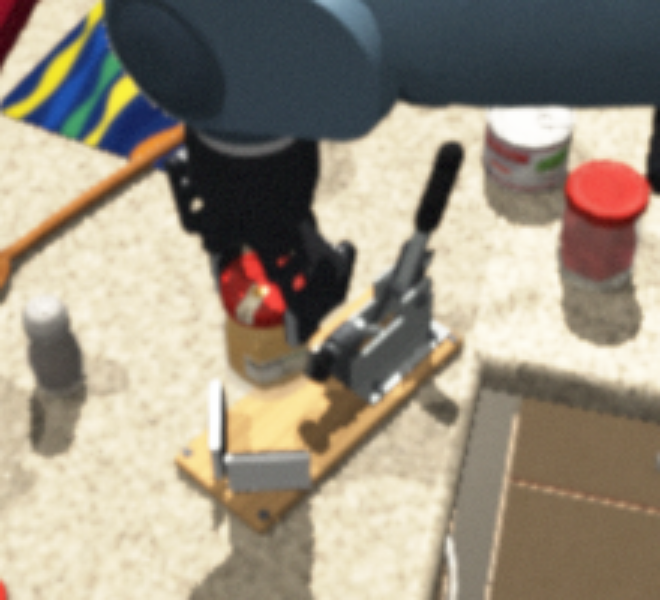

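The jar hangs upright by its lid over the base, between rest and pad. Lowering it.

Request:
{"op": "advance", "data": {
  "steps": [
    [0, 0, 0.01, 0],
    [0, 0, 0.015, 0],
    [0, 0, 0.015, 0],
    [0, 0, 0.01, 0],
    [0, 0, 0.01, 0],
    [0, 0, 0.01, 0],
    [0, 0, 0.008, 0],
    [0, 0, 0.005, 0],
    [0, 0, 0, 0]
  ]
}}

```text
clock: 6.4
position: [0.5924, 0.0359, 0.0701]
orientation: [0.781, 0.624, -0.001, -0.001]
contact_force: [-0.4, -0.1, -3.7]
grip_width: 0.0561
grasp_force: 47.1
```

```bash
python3 -c "
from h import *;st()"
```

```text
t6.40 clampframe mm [ 6.2 -0.1 70.1] F clamp [ 0.2 -0.4 -3.7] yaw err 0.0003 tilt [-0.0022  0.0003] w 0.0561 g 47.1
```

Request:
{"op": "advance", "data": {
  "steps": [
    [0, 0, 0.002, 0],
    [0, 0, 0.002, 0],
    [0, 0, 0, 0]
  ]
}}

```text
clock: 6.65
position: [0.5934, 0.0357, 0.0677]
orientation: [0.781, 0.624, 0.0, 0.0]
contact_force: [-0.7, 0.0, -3.7]
grip_width: 0.0558
grasp_force: 47.1
```

```bash
python3 -c "
from h import *;st()"
```

```text
t6.65 clampframe mm [ 6.2  0.9 67.7] F clamp [ 0.1 -0.7 -3.7] yaw err 0.0004 tilt [ 0.0006 -0.0001] w 0.0558 g 47.1
```

Request:
{"op": "advance", "data": {
  "steps": [
    [0.0015, 0, 0, 0],
    [0.0015, 0, 0, 0],
    [0.001, 0, 0, 0],
    [0, 0, 0, 0]
  ]
}}

```text
clock: 6.98
position: [0.5943, 0.0399, 0.0678]
orientation: [0.781, 0.625, 0.0, 0.0]
contact_force: [0.1, 0.2, -3.0]
grip_width: 0.0561
grasp_force: 47.1
```

```bash
python3 -c "
from h import *;st()"
```

```text
t6.98 clampframe mm [ 1.9  0.9 67.8] F clamp [-0.3  0.  -3. ] yaw err 0.0001 tilt [ 0.0007 -0.0001] w 0.0561 g 47.1
```

Request:
{"op": "advance", "data": {
  "steps": [
    [0.001, 0, 0, 0],
    [0.001, 0, 0, 0],
    [0, 0, 0, 0]
  ]
}}

```text
clock: 7.23
position: [0.5949, 0.0414, 0.0678]
orientation: [0.781, 0.625, 0.0, 0.001]
contact_force: [-0.3, -2.0, -2.4]
grip_width: 0.0566
grasp_force: 47.2
```

```bash
python3 -c "
from h import *;st()"
```

```text
t7.23 clampframe mm [ 0.3  1.2 67.8] F clamp [ 2.   0.2 -2.4] yaw err 0.0001 tilt [ 0.0009 -0.0007] w 0.0566 g 47.2
```

Request:
{"op": "advance", "data": {
  "steps": [
    [-0.001, 0, 0, 0],
    [0, 0, 0.001, 0],
    [0, 0, 0.001, 0],
    [0, 0, 0, 0]
  ]
}}

```text
clock: 7.57
position: [0.5945, 0.0405, 0.0655]
orientation: [0.781, 0.624, 0.0, 0.0]
contact_force: [1.5, -1.6, -2.5]
grip_width: 0.0561
grasp_force: 47.3
```

```bash
python3 -c "
from h import *;st()"
```

```text
t7.57 clampframe mm [ 1.3  1.  65.5] F clamp [ 1.3  1.8 -2.5] yaw err 0.0005 tilt [ 0.0007 -0.0003] w 0.0561 g 47.3
```

Request:
{"op": "advance", "data": {
  "steps": [
    [0, 0, 0.001, 0],
    [0, 0, 0.001, 0],
    [0, 0, 0, 0]
  ]
}}

```text
clock: 7.82
position: [0.5947, 0.0401, 0.0649]
orientation: [0.781, 0.625, -0.0, 0.0]
contact_force: [-2.8, -2.9, 6.8]
grip_width: 0.056
grasp_force: 48.8
```

```bash
python3 -c "
from h import *;st()"
```

```text
t7.82 clampframe mm [ 1.7  1.3 64.9] F clamp [ 3.5 -2.1  6.8] yaw err 0.0 tilt [ 0.     -0.0012] w 0.056 g 48.8
```

Request:
{"op": "advance", "data": {
  "steps": [
    [0, 0, -0.0005, 0],
    [0, 0, 0, 0],
    [0, 0, 0, 0],
    [0, 0, 0, 0],
    [0, 0, 0, 0],
    [0, 0, 0, 0],
    [0, 0, 0, 0]
  ],
  "finger_gap": 0.078,
  "squeeze": 20
}}

```text
clock: 8.4
position: [0.5941, 0.0407, 0.0639]
orientation: [0.781, 0.624, -0.0, -0.0]
contact_force: [0.5, 0.1, -0.4]
grip_width: 0.0779
grasp_force: 0.0
```

Request:
{"op": "advance", "data": {
  "steps": [
    [0, 0, -0.005, 0],
    [0, 0, -0.01, 0],
    [0, 0, -0.02, 0],
    [0, 0, -0.03, 0],
    [0, 0, -0.03, 0],
    [0, 0, -0.03, 0],
    [0, 0, -0.02, 0],
    [0, 0, -0.01, 0],
    [0, 0, 0, 0]
  ]
}}

```text
clock: 9.15
position: [0.5959, 0.0405, 0.2228]
orientation: [0.781, 0.624, 0.002, 0.002]
contact_force: [-0.5, -0.1, -0.3]
grip_width: 0.0778
grasp_force: 0.0
```

```bash
python3 - <<'E'
from h import *
st()
p,d=camera('scene');W=cloud('scene',d);T=camera('top');np.savez('s2.npz',p=p,d=d,tp=T[0],td=T[1])
cv2.imwrite('pics/s2.png',cv2.resize(p[130:300,220:400,::-1],None,fx=3,fy=3))
E
```

```text
t9.15 clampframe mm [  1.    2.3 222.8] F clamp [ 0.3 -0.5 -0.3] yaw err 0.0003 tilt [ 0.0064 -0.0007] w 0.0778 g 0.0
```

View pics/s2.png

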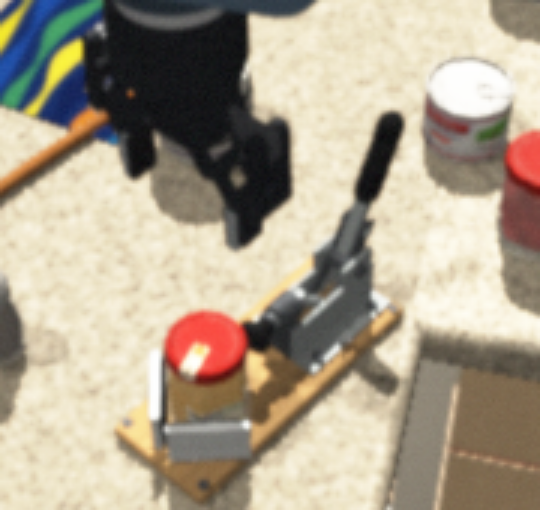

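The jar stands upright in the V (crop (205,370)). The handle grip is at crop (380,155), which is full-picture (347,182). Next I measure the lid and the handle line in the clamp frame.

```bash
python3 - <<'E'
from h import *
z=np.load('s2.npz');W=cloud('scene',z['d']);D=W[...,:2]-S
X,Y,Z=D@ux*1e3,D@uy*1e3,W[...,2]*1e3
q=(abs(X)<45)&(abs(Y)<45)&(Z>90)&(Z<106);c=cv2.minEnclosingCircle(np.stack([X[q],Y[q]],1).astype(np.float32));print('lid',c,np.median(Z[q]))
# plane tilt of lid
A_=np.c_[X[q],Y[q],np.ones(q.sum())];print('tilt',np.linalg.lstsq(A_,Z[q],rcond=None)[0])
g=(X>140)&(X<260)&(abs(Y)<25)&(Z>85)&(Z<230)&(z['p'].max(-1)<70)
print('grip n',g.sum(),'Y med',np.median(Y[g]))
for lo in range(90,190,10):
    m=g&(Z>=lo)&(Z<lo+10)
    if m.sum()>3: print(lo,m.sum(),'X',np.round(np.percentile(X[m],[5,50,95]),1),'Y',np.round(np.percentile(Y[m],[5,50,95]),1))
E
```

```text
lid ((1.150937795639038, -0.6309077739715576), 28.345394134521484) 97.24608514931421
tilt [2.71836565e-02 2.63896598e-02 9.70681943e+01]
grip n 225 Y med -4.627380565895479
110 28 X [163.5 166.3 171.8] Y [-9.5 -5.1  2.5]
120 33 X [165.7 170.6 176.5] Y [-9.6 -4.3  2.3]
130 38 X [171.3 175.9 181.8] Y [-9.8 -5.3  2.8]
140 35 X [176.5 180.7 186.5] Y [-9.4 -4.   2.6]
150 33 X [181.8 185.3 191.2] Y [-9.8 -5.7  2.1]
160 45 X [185.6 190.8 197.9] Y [-9.1 -3.8  2.3]
```

Request:
{"op": "advance", "data": {
  "steps": [
    [-0.01, 0, 0, 0],
    [-0.02, 0, 0, 0],
    [-0.025, 0, 0, 0],
    [-0.025, -0.001, 0, 0],
    [-0.025, -0.001, 0, 0],
    [-0.02, 0, 0, 0],
    [-0.015, 0, 0, 0],
    [-0.01, 0, 0, 0],
    [0, 0, 0.015, 0],
    [0, 0, 0.02, 0],
    [0, 0, 0.02, 0],
    [0, 0, 0.01, 0],
    [0, 0, 0.005, 0],
    [0, 0, 0, 0],
    [0, 0, 0, 0]
  ],
  "finger_gap": 0,
  "squeeze": 20
}}

```text
clock: 10.5
position: [0.5595, -0.1052, 0.1493]
orientation: [0.781, 0.625, 0.0, 0.0]
contact_force: [1.4, 0.7, -0.5]
grip_width: 0.0001
grasp_force: 0.0
```

```bash
python3 -c "
from h import *;st()
for t in (64,55,45,35,25,15,5,-5):
    a=np.deg2rad(t);print(t,np.round([146+100*np.cos(a)-10*np.sin(a)-11,56+100*np.sin(a)+10*np.cos(a)],1))"
```

```text
t10.50 clampframe mm [151.2  -1.1 149.3] F clamp [-1.   1.2 -0.5] yaw err 0.0001 tilt [ 0.0003 -0.0001] w 0.0001 g 0.0
64 [169.8 150.3]
55 [184.2 143.7]
45 [198.6 133.8]
35 [211.2 121.5]
25 [221.4 107.3]
15 [229.   91.5]
5 [233.7  74.7]
-5 [235.5  57.2]
```

Request:
{"op": "advance", "data": {
  "steps": [
    [-0.006, 0.0005, 0, 0],
    [-0.006, 0.0005, 0, 0],
    [-0.005, 0, 0, 0],
    [-0.0035, 0, 0.0015, 0],
    [-0.005, 0, 0.0022, 0],
    [-0.005, 0, 0.0022, 0],
    [-0.0045, 0, 0.0025, 0],
    [0, 0, 0, 0]
  ]
}}

```text
clock: 11.17
position: [0.552, -0.1403, 0.14]
orientation: [0.781, 0.624, -0.0, -0.0]
contact_force: [0.4, 0.5, -0.7]
grip_width: -0.0002
grasp_force: 0.0
```

```bash
python3 -c "
from h import *;st()"
```

```text
t11.17 clampframe mm [187.   -0.7 140. ] F clamp [-0.6  0.2 -0.7] yaw err 0.0012 tilt [-0.0009  0.0002] w -0.0002 g 0.0
```

Request:
{"op": "advance", "data": {
  "steps": [
    [-0.005, 0, 0.003, 0],
    [-0.005, 0, 0.0035, 0],
    [-0.0045, 0, 0.0035, 0],
    [-0.0045, 0, 0.004, 0],
    [-0.004, 0, 0.004, 0],
    [-0.004, 0, 0.0043, 0],
    [0, 0, 0, 0]
  ]
}}

```text
clock: 11.75
position: [0.546, -0.1665, 0.1172]
orientation: [0.781, 0.624, -0.0, -0.0]
contact_force: [-0.3, 0.1, -0.7]
grip_width: 0.0004
grasp_force: 0.2
```

```bash
python3 -c "
from h import *;st()"
```

```text
t11.75 clampframe mm [213.9  -0.8 117.2] F clamp [-0.1 -0.3 -0.7] yaw err 0.0009 tilt [-0.0012  0.0001] w 0.0004 g 0.2
```

```bash
python3 - <<'E'
from h import *
p,d=camera('scene');cv2.imwrite('pics/s3.png',cv2.resize(p[130:300,220:420,::-1],None,fx=3,fy=3))
np.savez('s3.npz',p=p,d=d)
E
```

```text
(no output)
```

View pics/s3.png

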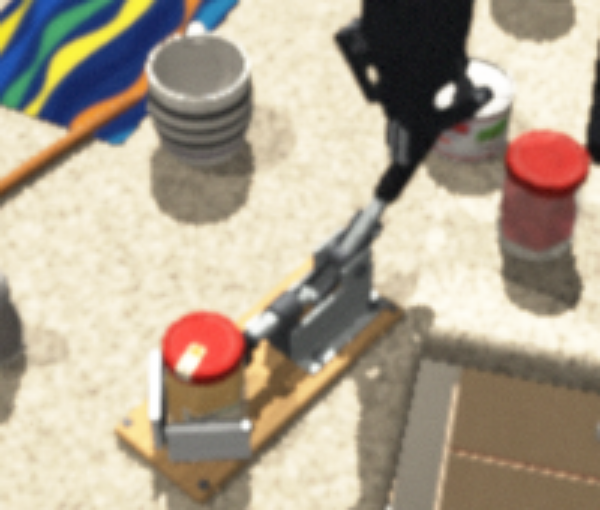

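The handle has swung down with the finger (grip at about crop (390,185)) and the pad is just at the jar, which still stands upright. I continue in small steps, checking the force.

Request:
{"op": "advance", "data": {
  "steps": [
    [-0.002, 0, 0.0025, 0],
    [-0.0018, 0, 0.0025, 0],
    [-0.0018, 0, 0.0025, 0],
    [0, 0, 0, 0]
  ]
}}

```text
clock: 12.13
position: [0.5452, -0.1716, 0.1104]
orientation: [0.781, 0.624, -0.0, 0.0]
contact_force: [-0.3, 0.5, 1.5]
grip_width: -0.0001
grasp_force: 0.7
```

```bash
python3 -c "
from h import *;st()"
```

```text
t12.13 clampframe mm [219.1  -0.4 110.4] F clamp [-0.4 -0.4  1.5] yaw err 0.0004 tilt [-0.0003 -0.0003] w -0.0001 g 0.7
```

Request:
{"op": "advance", "data": {
  "steps": [
    [-0.0018, 0, 0.0025, 0],
    [-0.0016, 0, 0.0025, 0],
    [0, 0, 0, 0]
  ]
}}

```text
clock: 12.38
position: [0.5443, -0.1749, 0.1052]
orientation: [0.781, 0.624, -0.0, -0.0]
contact_force: [0.4, -0.3, 2.2]
grip_width: 0.0
grasp_force: 0.6
```

```bash
python3 -c "
from h import *;st()"
```

```text
t12.38 clampframe mm [222.5  -0.6 105.2] F clamp [0.2 0.4 2.2] yaw err 0.0005 tilt [-0.0006 -0.0001] w 0.0 g 0.6
```

Request:
{"op": "advance", "data": {
  "steps": [
    [-0.0015, 0, 0.0025, 0],
    [-0.0013, 0, 0.0025, 0],
    [0, 0, 0, 0]
  ]
}}

```text
clock: 12.63
position: [0.5436, -0.1776, 0.1001]
orientation: [0.781, 0.624, -0.0, -0.0]
contact_force: [0.7, 0.3, 0.8]
grip_width: 0.0001
grasp_force: 0.3
```

```bash
python3 -c "
from h import *;st()"
```

```text
t12.63 clampframe mm [225.3  -0.7 100.1] F clamp [-0.4  0.6  0.8] yaw err 0.0005 tilt [-0.0007 -0.    ] w 0.0001 g 0.3
```

Request:
{"op": "advance", "data": {
  "steps": [
    [-0.001, 0, 0.002, 0],
    [-0.001, 0, 0.002, 0],
    [0, 0, 0, 0]
  ]
}}

```text
clock: 12.88
position: [0.5431, -0.1794, 0.0961]
orientation: [0.781, 0.624, -0.0, -0.0]
contact_force: [0.2, -0.2, -0.4]
grip_width: 0.0001
grasp_force: 0.0
```

```bash
python3 -c "
from h import *;st()"
```

```text
t12.88 clampframe mm [227.1  -0.7  96.1] F clamp [ 0.1  0.2 -0.4] yaw err 0.0005 tilt [-0.0009  0.0003] w 0.0001 g 0.0
```

Request:
{"op": "advance", "data": {
  "steps": [
    [-0.0008, 0, 0.002, 0],
    [-0.0008, 0, 0.002, 0],
    [0, 0, 0, 0]
  ]
}}

```text
clock: 13.13
position: [0.5428, -0.1809, 0.0922]
orientation: [0.781, 0.624, -0.0, -0.0]
contact_force: [-0.7, -1.1, 0.3]
grip_width: -0.0
grasp_force: 0.0
```

```bash
python3 -c "
from h import *;st()"
```

```text
t13.13 clampframe mm [228.6  -0.7  92.2] F clamp [ 1.2 -0.4  0.3] yaw err 0.0004 tilt [-0.0008  0.0003] w -0.0 g 0.0
```

Request:
{"op": "advance", "data": {
  "steps": [
    [-0.0006, 0, 0.0015, 0],
    [0, 0, 0.0015, 0],
    [0, 0, 0, 0]
  ]
}}

```text
clock: 13.38
position: [0.5428, -0.1814, 0.0894]
orientation: [0.781, 0.624, -0.0, -0.0]
contact_force: [-0.2, 0.5, -0.3]
grip_width: 0.0002
grasp_force: 0.0
```

```bash
python3 -c "
from h import *;st()"
```

```text
t13.38 clampframe mm [229.2  -0.6  89.4] F clamp [-0.4 -0.3 -0.3] yaw err 0.0004 tilt [-0.0005  0.0003] w 0.0002 g 0.0
```

Request:
{"op": "advance", "data": {
  "steps": [
    [-0.004, 0, 0.001, 0],
    [-0.004, 0, 0.001, 0],
    [0, 0, 0.001, 0],
    [0, 0, 0, 0]
  ]
}}

```text
clock: 13.72
position: [0.5411, -0.1896, 0.0866]
orientation: [0.781, 0.624, -0.0, -0.0]
contact_force: [-0.5, 0.5, -0.9]
grip_width: -0.0002
grasp_force: 0.0
```

```bash
python3 -c "
from h import *;st()"
```

```text
t13.72 clampframe mm [237.5  -0.5  86.6] F clamp [-0.4 -0.6 -0.9] yaw err 0.001 tilt [-0.0003  0.0002] w -0.0002 g 0.0
```

Request:
{"op": "advance", "data": {
  "steps": [
    [0, 0, 0.001, 0],
    [0, 0, 0.001, 0],
    [0, 0, 0, 0]
  ]
}}

```text
clock: 13.97
position: [0.5412, -0.1891, 0.0845]
orientation: [0.781, 0.624, -0.0, -0.0]
contact_force: [0.0, -0.1, -0.5]
grip_width: -0.0003
grasp_force: 0.0
```

```bash
python3 -c "
from h import *;st()"
```

```text
t13.97 clampframe mm [237.1  -0.5  84.5] F clamp [ 0.1  0.1 -0.5] yaw err 0.0002 tilt [-0.0004  0.0002] w -0.0003 g 0.0
```

Request:
{"op": "advance", "data": {
  "steps": [
    [0, 0, 0.001, 0],
    [0, 0, 0.001, 0],
    [0, 0, 0, 0]
  ]
}}

```text
clock: 14.22
position: [0.5412, -0.1892, 0.0825]
orientation: [0.781, 0.624, -0.0, -0.0]
contact_force: [0.2, -0.9, 0.2]
grip_width: -0.0001
grasp_force: 0.0
```

```bash
python3 -c "
from h import *;st()"
```

```text
t14.22 clampframe mm [237.1  -0.5  82.5] F clamp [0.8 0.4 0.2] yaw err 0.0002 tilt [-0.0003  0.0002] w -0.0001 g 0.0
```

Still free. I'll continue one contact check at a time.

Request:
{"op": "advance", "data": {
  "steps": [
    [0, 0, 0.001, 0],
    [0, 0, 0.001, 0],
    [0, 0, 0, 0]
  ]
}}

```text
clock: 14.47
position: [0.5411, -0.1892, 0.0805]
orientation: [0.781, 0.624, -0.0, -0.0]
contact_force: [0.4, 0.8, -1.0]
grip_width: -0.0003
grasp_force: 0.0
```

```bash
python3 -c "
from h import *;st()"
```

```text
t14.47 clampframe mm [237.1  -0.5  80.5] F clamp [-0.9  0.2 -1. ] yaw err 0.0003 tilt [-0.0004  0.0002] w -0.0003 g 0.0
```

Request:
{"op": "advance", "data": {
  "steps": [
    [0, 0, 0.001, 0],
    [0, 0, 0.001, 0],
    [0, 0, 0, 0]
  ]
}}

```text
clock: 14.72
position: [0.5411, -0.1892, 0.0785]
orientation: [0.781, 0.624, -0.0, -0.0]
contact_force: [0.4, -0.2, 0.5]
grip_width: -0.0
grasp_force: 0.0
```

```bash
python3 -c "
from h import *;st()"
```

```text
t14.72 clampframe mm [237.1  -0.5  78.5] F clamp [0.1 0.5 0.5] yaw err 0.0004 tilt [-0.0003  0.0002] w -0.0 g 0.0
```

Request:
{"op": "advance", "data": {
  "steps": [
    [0, 0, 0.001, 0],
    [0, 0, 0.001, 0],
    [0, 0, 0, 0]
  ]
}}

```text
clock: 14.97
position: [0.5412, -0.1892, 0.0765]
orientation: [0.781, 0.624, -0.0, -0.0]
contact_force: [-0.8, 0.5, -0.3]
grip_width: 0.0001
grasp_force: 0.0
```

```bash
python3 -c "
from h import *;st()"
```

```text
t14.97 clampframe mm [237.1  -0.5  76.5] F clamp [-0.3 -0.9 -0.3] yaw err 0.0004 tilt [-0.0003  0.0002] w 0.0001 g 0.0
```

Request:
{"op": "advance", "data": {
  "steps": [
    [0, 0, 0.001, 0],
    [0, 0, 0.001, 0],
    [0, 0, 0, 0]
  ]
}}

```text
clock: 15.22
position: [0.5411, -0.1892, 0.0746]
orientation: [0.781, 0.624, -0.0, -0.0]
contact_force: [0.8, 0.4, 0.9]
grip_width: -0.0001
grasp_force: 0.0
```

```bash
python3 - <<'E'
from h import *
st();p,d=camera('top');q,e=camera('scene');np.savez('s4.npz',p=q,d=e)
for n,d in(('top',d),('scene',e)):
    W=cloud(n,d);D=W[...,:2]-S;X,Y,Z=D@ux*1e3,D@uy*1e3,W[...,2]*1e3
    for a in range(150,285,10):
        m=(abs(Y)<8)&(X>a)&(X<a+10)&(Z>20)&(Z<130)
        if m.sum()>3: print(n,a,m.sum(),np.round(np.percentile(Z[m],[10,50,90]),1))
E
```

```text
t15.22 clampframe mm [237.1  -0.5  74.6] F clamp [-0.5  0.7  0.9] yaw err 0.0004 tilt [-0.0004  0.0002] w -0.0001 g 0.0
top 150 26 [58.5 61.7 64.2]
top 160 24 [58.6 61.4 64.8]
top 170 27 [60.1 63.1 66.5]
scene 150 24 [59.5 61.3 63. ]
scene 160 22 [60.4 61.9 63.3]
scene 170 26 [60.9 62.3 63.6]
scene 180 22 [60.3 62.2 63.7]
scene 190 23 [60.1 62.9 65.3]
scene 200 28 [63.7 66.4 69.7]
scene 210 24 [66.3 68.4 70.5]
scene 220 109 [ 70.2 100.  124.1]
scene 230 10 [ 65.9  69.8 122.4]
scene 240 6 [65.  66.5 69.9]
scene 260 4 [67.5 70.4 73.3]
```

Request:
{"op": "advance", "data": {
  "steps": [
    [0, 0, 0.001, 0],
    [0, 0, 0.001, 0],
    [0, 0, 0, 0]
  ]
}}

```text
clock: 15.57
position: [0.5411, -0.1892, 0.0725]
orientation: [0.781, 0.624, -0.0, -0.0]
contact_force: [0.4, -0.3, 0.8]
grip_width: -0.0002
grasp_force: 0.0
```

```bash
python3 -c "
from h import *;st()"
```

```text
t15.57 clampframe mm [237.1  -0.5  72.5] F clamp [0.2 0.5 0.8] yaw err 0.0004 tilt [-0.0003  0.0002] w -0.0002 g 0.0
```

Request:
{"op": "advance", "data": {
  "steps": [
    [0, 0, 0.001, 0],
    [0, 0, 0.0005, 0],
    [0, 0, 0, 0]
  ]
}}

```text
clock: 15.82
position: [0.5415, -0.1894, 0.0716]
orientation: [0.781, 0.624, 0.0, 0.0]
contact_force: [0.3, -1.2, 1.9]
grip_width: -0.0003
grasp_force: 1.0
```

```bash
python3 -c "
from h import *;st()"
```

```text
t15.82 clampframe mm [ 2.373e+02 -1.000e-01  7.160e+01] F clamp [1.1 0.5 1.9] yaw err 0.0003 tilt [ 0.0004 -0.0002] w -0.0003 g 1.0
```

Request:
{"op": "advance", "data": {
  "steps": [
    [0, 0, 0.001, 0],
    [0, 0, 0, 0]
  ]
}}

```text
clock: 15.98
position: [0.5418, -0.1896, 0.0709]
orientation: [0.781, 0.624, 0.0, 0.001]
contact_force: [0.3, 1.0, 4.6]
grip_width: -0.0
grasp_force: 2.2
```

```bash
python3 -c "
from h import *;st()"
```

```text
t15.98 clampframe mm [2.373e+02 1.000e-01 7.090e+01] F clamp [-1.   0.1  4.6] yaw err 0.0003 tilt [ 0.0009 -0.0006] w -0.0 g 2.2
```

Request:
{"op": "advance", "data": {
  "steps": [
    [0, 0, 0.001, 0],
    [0, 0, 0, 0],
    [0, 0, 0, 0]
  ]
}}

```text
clock: 16.23
position: [0.542, -0.1897, 0.0704]
orientation: [0.781, 0.624, 0.0, 0.001]
contact_force: [-1.5, 0.5, 6.5]
grip_width: -0.0003
grasp_force: 3.4
```

```bash
python3 -c "
from h import *;st()"
```

```text
t16.23 clampframe mm [237.4   0.4  70.4] F clamp [-0.2 -1.6  6.5] yaw err 0.0003 tilt [ 0.0013 -0.0009] w -0.0003 g 3.4
```

Request:
{"op": "advance", "data": {
  "steps": [
    [0, 0, 0.001, 0],
    [0, 0, 0, 0],
    [0, 0, 0, 0]
  ]
}}

```text
clock: 16.48
position: [0.5422, -0.1898, 0.0699]
orientation: [0.781, 0.624, 0.0, 0.001]
contact_force: [-1.0, 1.1, 9.4]
grip_width: 0.0002
grasp_force: 4.5
```

```bash
python3 -c "
from h import *;st()"
```

```text
t16.48 clampframe mm [237.5   0.7  69.9] F clamp [-0.9 -1.2  9.4] yaw err 0.0003 tilt [ 0.0018 -0.0011] w 0.0002 g 4.5
```

Request:
{"op": "advance", "data": {
  "steps": [
    [0, 0, 0.001, 0],
    [0, 0, 0.001, 0],
    [0, 0, 0, 0],
    [0, 0, 0, 0]
  ]
}}

```text
clock: 16.82
position: [0.5427, -0.1901, 0.0688]
orientation: [0.781, 0.625, 0.001, 0.001]
contact_force: [-2.6, 2.4, 13.2]
grip_width: -0.0002
grasp_force: 7.0
```

```bash
python3 -c "
from h import *;st()"
```

```text
t16.82 clampframe mm [237.6   1.2  68.8] F clamp [-1.8 -3.1 13.2] yaw err 0.0001 tilt [ 0.0027 -0.0016] w -0.0002 g 7.0
```

Request:
{"op": "advance", "data": {
  "steps": [
    [0, 0, 0.001, 0],
    [0, 0, 0.001, 0],
    [0, 0, 0, 0],
    [0, 0, 0, 0]
  ]
}}

```text
clock: 17.15
position: [0.5433, -0.1903, 0.0679]
orientation: [0.781, 0.625, 0.001, 0.002]
contact_force: [-4.1, 2.6, 18.8]
grip_width: -0.0
grasp_force: 9.5
```

```bash
python3 -c "
from h import *;st()"
```

```text
t17.15 clampframe mm [237.7   1.8  67.9] F clamp [-1.7 -4.6 18.8] yaw err 0.0 tilt [ 0.0036 -0.0021] w -0.0 g 9.5
```

Request:
{"op": "advance", "data": {
  "steps": [
    [0, 0, 0.001, 0],
    [0, 0, 0, 0],
    [0, 0, 0, 0],
    [0, 0, 0, 0]
  ]
}}

```text
clock: 17.48
position: [0.5436, -0.1904, 0.0675]
orientation: [0.781, 0.625, 0.001, 0.002]
contact_force: [-4.8, 3.8, 22.2]
grip_width: -0.0003
grasp_force: 10.8
```

```bash
python3 - <<'E'
from h import *
st();q,e=camera('scene');cv2.imwrite('pics/s5.png',cv2.resize(q[130:300,220:420,::-1],None,fx=3,fy=3))
W=cloud('scene',e);D=W[...,:2]-S;X,Y,Z=D@ux*1e3,D@uy*1e3,W[...,2]*1e3
for a in range(150,220,10):
    m=(abs(Y)<8)&(X>a)&(X<a+10)&(Z>20)&(Z<130);print(a,m.sum(),np.round(np.percentile(Z[m],[10,50,90]),1))
m=(abs(Y)<14)&(X>95)&(X<165)&(Z>60)
print('ear top',[(a,np.round(np.percentile(Z[m&(X>a)&(X<a+10)],[50,95]),1)) for a in range(95,160,10) if (m&(X>a)&(X<a+10)).sum()>2])
q=(abs(X)<45)&(abs(Y)<45)&(Z>90)&(Z<106);print('lid',cv2.minEnclosingCircle(np.stack([X[q],Y[q]],1).astype(np.float32)),np.linalg.lstsq(np.c_[X[q],Y[q],np.ones(q.sum())],Z[q],rcond=None)[0])
E
```

```text
t17.48 clampframe mm [237.8   2.1  67.5] F clamp [-2.6 -5.5 22.2] yaw err -0.0 tilt [ 0.0041 -0.0024] w -0.0003 g 10.8
150 19 [59.6 61.1 62.8]
160 29 [58.8 60.4 62.4]
170 21 [58.9 60.4 61.8]
180 21 [58.1 60.9 62.7]
190 23 [57.2 60.4 62.6]
200 32 [60.  64.8 66.7]
210 20 [63.9 66.2 68.1]
ear top [(95, array([66.9, 70.4])), (105, array([70.5, 73.8])), (115, array([68.8, 72.7])), (125, array([66.4, 69.5])), (135, array([63.7, 68.2])), (145, array([63.3, 67.4])), (155, array([62.4, 67.5]))]
lid ((0.18116474151611328, -0.4658381938934326), 28.298023223876953) [2.38161652e-02 2.43416941e-02 9.71737693e+01]
```

View pics/s5.png

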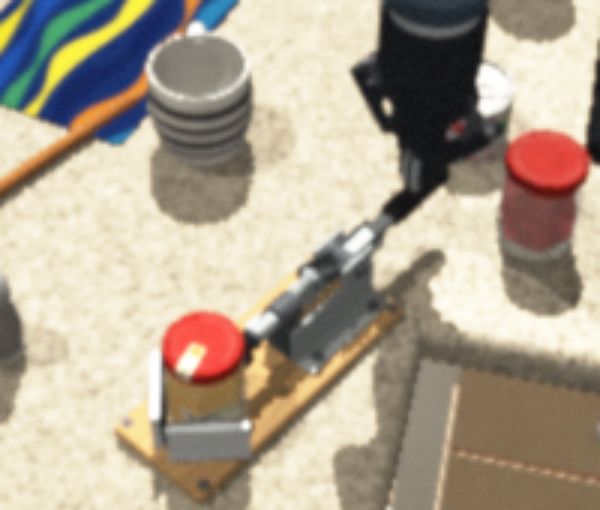

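The push reached 22 N on the stop with the handle nearly level. The pad is on the jar, which is upright and has not shifted. I back off straight up and check that it holds.

Request:
{"op": "advance", "data": {
  "steps": [
    [0, 0, -0.002, 0],
    [0, 0, -0.003, 0],
    [0, 0, -0.004, 0],
    [0, 0, -0.006, 0],
    [0, 0, -0.015, 0],
    [0, 0, -0.025, 0],
    [0, 0, -0.03, 0],
    [0, 0, -0.03, 0],
    [0, 0, -0.02, 0],
    [0, 0, -0.01, 0],
    [0, 0, 0, 0],
    [0, 0, 0, 0],
    [0, 0, 0, 0]
  ]
}}

```text
clock: 18.62
position: [0.5402, -0.1887, 0.206]
orientation: [0.781, 0.624, -0.001, -0.002]
contact_force: [-0.5, 0.1, -0.7]
grip_width: 0.0003
grasp_force: 0.0
```

```bash
python3 - <<'E'
from h import *
st();q,e=camera('scene');cv2.imwrite('pics/s6.png',cv2.resize(q[50:300,190:430,::-1],None,fx=2.4,fy=2.4)[:600])
W=cloud('scene',e);D=W[...,:2]-S;X,Y,Z=D@ux*1e3,D@uy*1e3,W[...,2]*1e3
for a in range(150,280,10):
    m=(abs(Y)<8)&(X>a)&(X<a+10)&(Z>20)&(Z<130)
    if m.sum()>2:print(a,m.sum(),np.round(np.percentile(Z[m],[10,50,90]),1))
q=(abs(X)<45)&(abs(Y)<45)&(Z>90)&(Z<106);print('lid',cv2.minEnclosingCircle(np.stack([X[q],Y[q]],1).astype(np.float32)),np.linalg.lstsq(np.c_[X[q],Y[q],np.ones(q.sum())],Z[q],rcond=None)[0])
E
```

```text
t18.62 clampframe mm [236.8  -1.5 206. ] F clamp [-0.  -0.5 -0.7] yaw err 0.0004 tilt [-0.0033  0.0019] w 0.0003 g 0.0
150 22 [60.  61.4 63.6]
160 28 [59.3 61.7 63. ]
170 25 [60.7 62.2 64.1]
180 21 [60.9 62.6 63.6]
190 25 [58.7 62.4 66.5]
200 30 [61.3 67.3 69.6]
210 20 [66.2 68.8 70.6]
220 24 [66.4 69.6 71.7]
230 18 [68.3 69.8 71.9]
240 20 [69.6 70.6 72.4]
250 19 [70.4 71.7 74.5]
260 13 [67.2 71.3 72.9]
lid ((0.02587127685546875, 0.4681520462036133), 28.58512306213379) [1.78962091e-02 1.98166492e-02 9.71445370e+01]
```

View pics/s6.png

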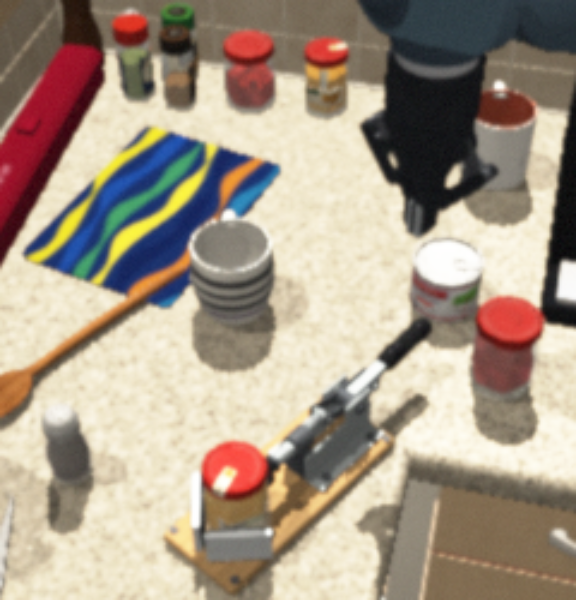

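The handle stays down, level past over-centre. The inferred rivet height is about 56 mm, within the 55.5–62 mm stop range. The jar is upright and clamped, the other things look untouched, and the arm is clear.

```bash
python3 -c "
from plant import sign_off;print(sign_off())"
```

```text
the job is handed in; nothing more can be done
None
```

The honey jar stands upright in the V rest, locked by the clamp: the handle went past over-centre and was bedded on its stop with about 22 N, the other things looked undisturbed, and I handed the job in at about 19 s with the arm clear (no verdict came back).

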